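# Walk the loaded vial block round to the fence

### The arm

A 6-joint arm with a two-finger parallel gripper is mounted at the origin on a cart in front of the work surface, level with it; the furniture and walls round the work are solid. World frame = base frame: x ahead of the robot, y to its left, z up, the work surface at z = 0. Lengths are in mm, angles in degrees, forces in N, time in s.
With the tool pointing down it reaches from about 275 to 850 mm from the base axis. Payload 5.2 kg.
Tool frame: the origin (TCP) lies where the fingers leave the gripper's body, on its centre line; the fingertips stand 73 mm ahead of it and the grasp point (between the pads) lies 54 mm ahead of it; x points along the fingers, y is the direction in which the jaws open and shut, and the axes are right-handed (so a half turn about x gives the same grasp; the last joint's range is limited). The gripper opens to 85 mm and grips with 20 to 120 N. Pads are 22 mm wide; open, the fingers measure 114 mm over their backs; the gripper's body (76 mm by 85 mm) begins 54 mm behind the grasp point. The pads swing forward as they close: fully open they stand 13 mm farther back than shut.
Start: joints at [-84.672, 14.817, 87.949, -0, 77.235, -11.62], TCP at [160.349, -526.112, 303.91] pointing down, gripper open.
Joint ranges: [-179.93, 179.93], [-52.35, 119.4], [10.71, 147.94], [-69.91, 249.91], [12.55, 155.21], [-178.61, 178.61]. Speed limits (degrees/s): [147.25, 147.25, 180, 180, 180, 180].

### API

Orientations are given as [roll, pitch, yaw] about the fixed x, y, z axes, in that order (R = Rz(yaw) Ry(pitch) Rx(roll)).
In Python, from workcell import goto, move_linear, goto_joints, set_gripper, dwell, inverse_kinematics, read_state, camera, IKError, job_done gives the robot as it stands. Calls block until the motion is done:
- goto(position, orientation): joint-space move of the TCP to a pose.
- move_linear(position, frame=None, speed=150, stop_force=None): straight line of the TCP; frame=None keeps the orientation; speed is the mean speed in mm/s. With stop_force (N) it stops when the force on the tool has changed by that much, and returns True; else False.
- goto_joints(angles): joint-space move.
- set_gripper(opening, effort=None): finger opening in mm; effort is the grip in N (None keeps the last); returns when the fingers have stopped.
- dwell(seconds).
- inverse_kinematics(position, orientation): joint angles nearest the present ones, or None.
- read_state(): the state.
- camera(name): name is "scene" or "top" or "wrist"; returns a dict with "pixels" (420x560x3 uint8, red, green, blue), "camera_matrix" (3x3 intrinsics, pixels), "camera_from_world" (4x4, takes a point from world to camera coordinates). Camera axes: x right, y down, z forward; pixel columns grow to the right and rows downward; lengths in mm; the calibration is good to about 2 mm. The wrist camera is an equidistant fisheye: a pixel r from the principal point sees the ray r / f radians off the axis. A picture is of the moment at which its call begins. There is no depth.
A pose or a line that the arm cannot do raises IKError and nothing moves.
- job_done(): hands the job in, once; it reports no verdict.
The state is a dict: "clock": time; "q": joint angles; "joint_velocities": joint speeds; "joint_torque": joint torques, N m; "position": TCP position; "orientation": TCP orientation; "ft_force": force on the tool from outside, world axes, zero at the start; "ft_torque": the same for the moment, N m; "grip_width": finger opening in mm.
Only numpy, scipy, OpenCV 4.12 (cv2) and the standard library are available. Lean on these libraries where they do the work, as an engineer would, in place of code of your own. Each camera call takes 0.05 s, during which the arm holds its last target.

### The job

The heavy vial block stands crooked on the bench: push it round with the fingertips, at one corner and then another, until one of its long sides sits flush against the front face of the steel fence, with no part of the block past either end of the fence, then let go. Do not grip, lift or tip the block, leave the two vials in their wells, and do not disturb the other things on the bench.

Things in the scene. Friction and masses are not known exactly. Their poses are not given: they have to be found in the camera images.
- fence: fixed straight dark steel angle screwed to the bench, 240 mm long. Origin at the bench, at the middle of the foot of its plain upright front face; its x axis points away from the block into the fence (the face is the plane x=0, the block stands on the -x side), y runs along the fence. The face is 36 mm high; the fence reaches 50 mm behind its face.
- block: heavy aluminium vial block, 96 mm (its x) by 130 mm (its y) by 50 mm high, about 0.6 to 0.85 kg, standing loose on the bench; friction with the bench unknown. Origin at the centre of its underside, z up. Its two long sides (130 mm, facing its +x and -x) are plain, and either may go against the fence. Six wells in the top, two hold vials. It starts turned 55 to 90 degrees away from lying along the fence, in either direction, with its centre 130 to 150 mm in front of the fence.
- vial_left: glass vial, 12 mm across and 32 mm tall, standing loose in a well of the block, 10 mm of it above the block's top; origin at its underside, 28 mm above the block's underside
- vial_right: glass vial, 12 mm across and 32 mm tall, standing loose in a well of the block, 10 mm of it above the block's top; origin at its underside, 28 mm above the block's underside
- beaker_small: small empty beaker, 46 mm across, 57 mm tall, on the right of the work; loose bystander, origin at its underside
- carton: small plain white carton, 40x40 mm, 70 mm tall, on the right; loose bystander, origin at its underside
- spanner: flat steel spanner, 124 mm long, 35 mm wide, 4 mm thick, lying on the near left; loose bystander, origin at its underside
- column: thin metal tube with end fittings, 178 mm long, 31x12 mm, lying on the bench near the robot; loose bystander, origin at its underside
- marker: felt marker, 135 mm long, 17 mm thick, lying on the bench on the near right; loose bystander, origin at its underside

How it is judged:
By the outcome, as a careful person would: the job done as asked, in the order asked, and still so for the second after the job is handed in, with the robot touching nothing.
It also fails if it takes over 61 s, if anything falls off the work surface, if the arm or the gripper's body presses on something with over 40 N, if the wrist force passes 120 N, or if a joint passes its speed limit or range.

## Working session

There is one attempt and no reset: what is moved stays moved. The work goes in short steps, each a Python script; the robot and the scene stay as the last script left them, time stands still between calls to the robot, and variables do not carry over. Pictures are saved under pics/ and viewed, and the job is handed in when it is done.

```bash
mkdir -p pics; ls
python3 - <<'E'
from workcell import *
import cv2,numpy as np
for n in ("scene","top"):
    c=camera(n); cv2.imwrite(f"pics/{n}0.png",c["pixels"][:,:,::-1]); print(n,c["camera_matrix"],c["camera_from_world"].round(3))
s=read_state(); print(s)
E
```

```text
pics
scene [[387.74355691   0.         280.20153387]
 [  0.         387.74355691 208.21349069]
 [  0.           0.           1.        ]] [[-7.81000e-01 -6.24000e-01  1.20000e-02  4.33825e+02]
 [-4.62000e-01  5.64000e-01 -6.84000e-01  2.60531e+02]
 [ 4.20000e-01 -5.40000e-01 -7.29000e-01  8.69945e+02]
 [ 0.00000e+00  0.00000e+00  0.00000e+00  1.00000e+00]]
top [[478.92474503   0.         290.37170608]
 [  0.         478.92474503 206.21116787]
 [  0.           0.           1.        ]] [[-2.600000e-02 -1.000000e+00 -1.100000e-02  3.496500e+01]
 [-9.810000e-01  2.800000e-02 -1.900000e-01  5.303560e+02]
 [ 1.900000e-01  6.000000e-03 -9.820000e-01  1.159546e+03]
 [ 0.000000e+00  0.000000e+00  0.000000e+00  1.000000e+00]]
{'clock': 0.1, 'q': array([-8.46726896e+01,  1.48574022e+01,  8.80043832e+01,  7.77728281e-04,
        7.72345224e+01, -1.16200277e+01]), 'joint_velocities': array([-0.02327533, -0.08074949, -0.18403977, -0.01633522, -0.04715498,
       -0.15255858]), 'joint_torque': array([ 1.94751163e-03, -4.46971965e+01, -2.91248560e+01, -2.32434813e-04,
        6.37021934e-03,  3.10482307e-06]), 'position': array([ 160.31000283, -525.75499401,  303.13890884]), 'orientation': array([-102.07109865,   89.90368923,   94.87606695]), 'ft_force': array([-0.54901558, -0.14550363,  0.31320386]), 'ft_torque': array([ 0.00065288, -0.01491022,  0.01287282]), 'grip_width': 85.30194486012708}
```

View pics/top0.png

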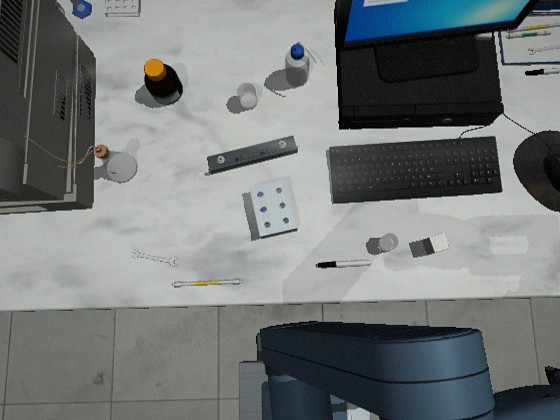

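View pics/scene0.png

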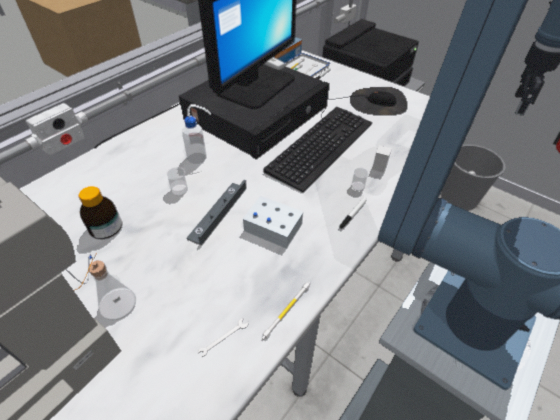

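The top view shows the fence from about (207,172) to (297,150) and the block near (272,208), with two blue-capped vials on its left. I'll zoom in to measure both.

Run:
```python
import cv2
im=cv2.imread("pics/top0.png")
cv2.imwrite("pics/top0z.png",cv2.resize(im[125:250,190:310],None,fx=5,fy=5,interpolation=cv2.INTER_CUBIC)[:600])
im=cv2.imread("pics/scene0.png")
cv2.imwrite("pics/scene0z.png",cv2.resize(im[165:265,180:320],None,fx=5,fy=5,interpolation=cv2.INTER_CUBIC))
```

```text
(no output)
```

View pics/top0z.png

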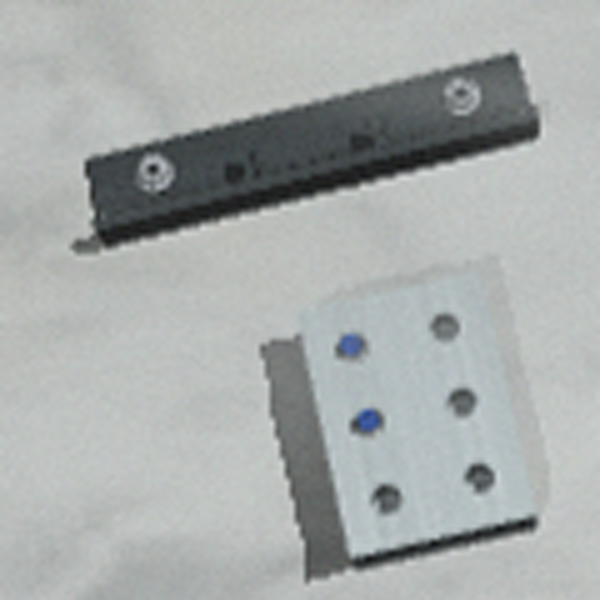

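View pics/scene0z.png

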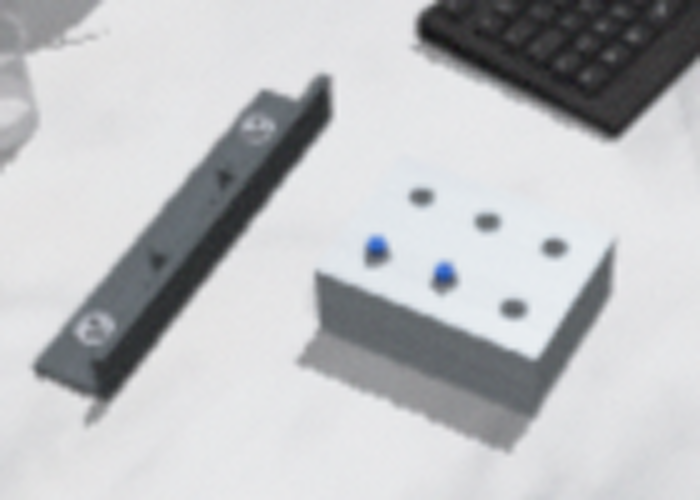

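```bash
cat > h.py <<'E'
from workcell import *
import numpy as np, cv2
K=np.array([[478.92474503,0,290.37170608],[0,478.92474503,206.21116787],[0,0,1]])
def cast(c,uv,z):
    T=c["camera_from_world"];R=T[:3,:3];t=T[:3,3];o=-R.T@t
    d=R.T@np.linalg.inv(c["camera_matrix"])@np.array([uv[0],uv[1],1.])
    return o+d*(z-o[2])/d[2]
def proj(c,P):
    T=c["camera_from_world"];p=c["camera_matrix"]@(T[:3,:3]@np.asarray(P,float)+T[:3,3]);return p[:2]/p[2]
E
python3 - <<'E'
from h import *
t=camera("top");s=camera("scene")
T=t["camera_from_world"];print("camtop",-T[:3,:3].T@T[:3,3]); 
zt=lambda u,v:(190+(u+.5)/5-.5,125+(v+.5)/5-.5)
zs=lambda u,v:(180+(u+.5)/5-.5,165+(v+.5)/5-.5)
def sh(n,c,uv,z): print(n,cast(c,uv,z).round(1))
for w in [(445,326),(462,402),(387,498),(480,477)]: sh("wellT",t,zt(*w),48)
for w in [(351,345),(368,421)]: sh("vialT",t,zt(*w),60)
for w in [(302,308),(350,557),(537,518)]: sh("cornT",t,zt(*w),50)
for w in [(422,196),(487,221),(554,246),(513,307)]: sh("wellS",s,zs(*w),48)
for w in [(376,245),(444,271)]: sh("vialS",s,zs(*w),60)
for w in [(316,272),(538,360),(616,240),(400,160)]: sh("cornS",s,zs(*w),50)
for w in [(316+2,330),(533,418)]: sh("footS",s,zs(*w),0)
for w in [(103,245),(540,137)]: sh("fenceT foot",t,zt(*w),0); 
for w in [(100,233),(536,122)]: sh("fenceT 36",t,zt(*w),36)
for w in [(98,365),(330,77)]: sh("fenceS 36",s,zs(*w),36)
for w in [(106,402),(330,118)]: sh("fenceS 0",s,zs(*w),0)
E
```

```text
camtop [ 300.58259172   13.01457196 1239.56747324]
wellT [575.2  49.3  48. ]
wellT [535.4  41.6  48. ]
wellT [487.3  80.5  48. ]
wellT [496.7  33.4  48. ]
vialT [564.   96.6  60. ]
vialT [524.7  88.7  60. ]
cornT [586.3 122.1  50. ]
cornT [457.6  99.4  50. ]
cornT [474.7   5.3  50. ]
wellS [575.5  46.2  48. ]
wellS [536.5  38.3  48. ]
wellS [497.6  29.9  48. ]
wellS [488.  77.  48.]
vialS [563.6  97.   60. ]
vialS [524.5  88.5  60. ]
cornS [581.5 124.5  50. ]
cornS [455.6  97.8  50. ]
cornS [473.7   7.2  50. ]
cornS [601.4  34.3  50. ]
footS [584.6 123.9   0. ]
footS [457.7  97.3   0. ]
fenceT foot [636.  232.9   0. ]
fenceT foot [689.2  -2.7   0. ]
fenceT 36 [632.8 228.1  36. ]
fenceT 36 [ 6.862e+02 -4.000e-01  3.600e+01]
fenceS 36 [633.5 232.5  36. ]
fenceS 36 [687.1  -2.   36. ]
fenceS 0 [637.3 230.1   0. ]
fenceS 0 [690.5  -2.9   0. ]
```

```bash
cat >> h.py <<'E'
# fence frame: origin mid-foot, N into fence, TT to the left
F0=np.array([663.,114.5]); _a=np.array([636.5,231.8]); _b=np.array([689.8,-2.8]); TT=(_a-_b)/np.linalg.norm(_a-_b); N=np.array([TT[1],-TT[0]])
PHI=np.degrees(np.arctan2(N[1],N[0]))
def w2f(p): p=np.asarray(p)[:2]-F0; return np.array([p@N,p@TT])
def f2w(f): return F0+f[0]*N+f[1]*TT
def rot(th): c,s=np.cos(np.radians(th)),np.sin(np.radians(th)); return np.array([[c,-s],[s,c]])
def vials(name,c=None):
    c=c or camera(name); im=c["pixels"]; hsv=cv2.cvtColor(np.ascontiguousarray(im),cv2.COLOR_RGB2HSV)
    m=cv2.inRange(hsv,(105,90,60),(130,255,255))
    n,l,st,ce=cv2.connectedComponentsWithStats(m)
    out=[]
    for i in range(1,n):
        if 4<=st[i,4]<=120:
            p=cast(c,ce[i],60.); f=w2f(p)
            if -250<f[0]<0 and abs(f[1])<160: out.append((st[i,4],f))
    return out,c
# body frame (a,b): a = along long axis (initially toward fence), b left. vials at (39.5,24.2),(0,24.2)
def pose(name,th_prev):
    out,c=vials(name)
    if len(out)<2: return None,c
    out=sorted(out,key=lambda o:-o[0])[:2]; p,q=out[0][1],out[1][1]
    e=rot(th_prev)@np.array([1,0])
    if (p-q)@e<0: p,q=q,p
    d=p-q; th=np.degrees(np.arctan2(d[1],d[0])); mid=(p+q)/2
    cen=mid-rot(th)@np.array([19.8,24.2])
    return (cen,th,np.linalg.norm(d)),c
E
python3 - <<'E'
from h import *
print(PHI,N,TT)
for n in("top","scene"):
    print(n,pose(n,0)[0],[ (int(a),f.round(1)) for a,f in vials(n)[0]])
for p in [(575.2,48),(536,40),(497,32),(487.5,79),(455.6,97.8),(457.5,98),(474,6),(583,123.8)]: print(w2f(p).round(1))
t=camera("top")
for uv in [(318,265),(370,264),(175,284),(240,281),(330,150),(333,203),(385,243),(420,245)]: print(uv,cast(t,uv,5).round(0))
for yaw in(-78,102):
    R=inverse_kinematics([450,15,150],[0,90,yaw+0.0]); print(R)
E
```

```text
12.800043593196582 [0.97514919 0.22154924] [-0.22154924  0.97514919]
top (array([-139.91678566,  -18.768732  ]), np.float64(-0.36089256997669883), np.float64(39.80374758333525)) [(12, array([-100.1,    5.2])), (15, array([-139.9,    5.4]))]
scene (array([-141.9118308 ,  -17.39153925]), np.float64(-2.030436463141611), np.float64(39.283525360559835)) [(10, array([-101.6,    5.4])), (11, array([-140.9,    6.8]))]
[-100.4  -45.4]
[-140.3  -44.5]
[-180.2  -43.7]
[-179.     4.3]
[-205.9   29.7]
[-204.    29.4]
[-208.3  -63.9]
[-76.   26.8]
(318, 265) [385. -46.   5.]
(370, 264) [ 384. -179.    5.]
(175, 284) [346. 320.   5.]
(240, 281) [349. 154.   5.]
(330, 150) [691. -90.   5.]
(333, 203) [545. -91.   5.]
(385, 243) [ 436. -221.    5.]
(420, 245) [ 429. -311.    5.]
[-1.23368428e+01  1.46588851e+01  1.12855135e+02 -2.54444375e-14
  5.24859803e+01 -2.43368428e+01]
[-12.33684276  14.65888507 112.85513461   0.          52.48598032
 155.66315724]
```

```bash
cat >> h.py <<'E'
def ori(yawbody): return [0.,90.,PHI+yawbody-90.]
def st():
    s=read_state(); print("clk %.1f"%s["clock"],s["position"].round(1),"F",s["ft_force"].round(1),"grip %.1f"%s["grip_width"],"tcpF",w2f(s["position"]).round(1)); return s
def save(c,n): cv2.imwrite(f"pics/{n}.png",c["pixels"][:,:,::-1])
E
python3 - <<'E'
from h import *
cen=np.array([-140.5,-19.5]); th=-1.2
p=f2w(cen+rot(th)@np.array([-65-14.5-25,-40.]))
set_gripper(0,20)
goto([p[0],p[1],200],ori(th)); st()
move_linear([p[0],p[1],94],speed=120,stop_force=8); st()
for n in("scene","top","wrist"): save(camera(n),n+"1")
E
```

```text
clk 3.4 [436.4   3.4 200.2] F [-0.2 -0.3 -0.1] grip -0.1 tcpF [-245.6  -58.1]
clk 4.4 [436.4   3.9  94.5] F [ 1.6  0.3 -0.4] grip 0.1 tcpF [-245.4  -57.6]
```

Run:
```python
import cv2
im=cv2.imread("pics/scene1.png")
cv2.imwrite("pics/scene1z.png",cv2.resize(im[150:300,180:380],None,fx=4,fy=4,interpolation=cv2.INTER_CUBIC))
```

```text
(no output)
```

View pics/scene1z.png

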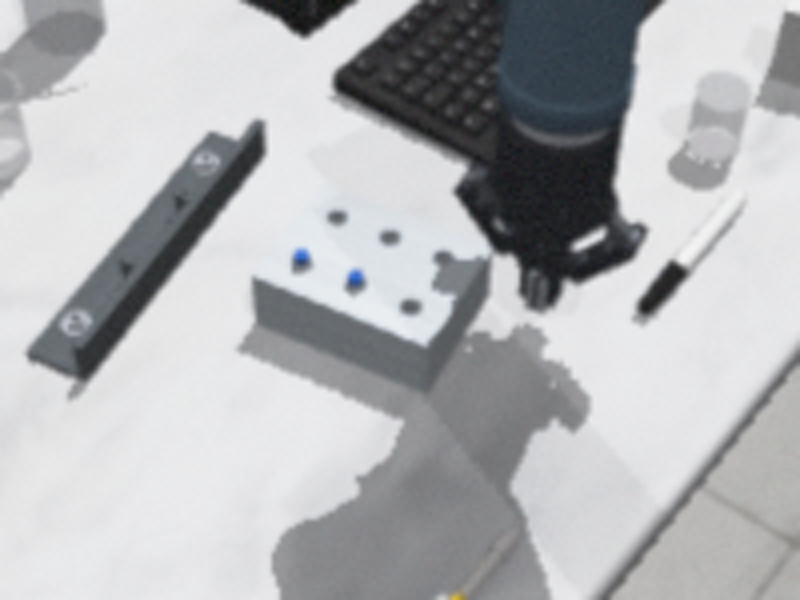

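View pics/top1.png

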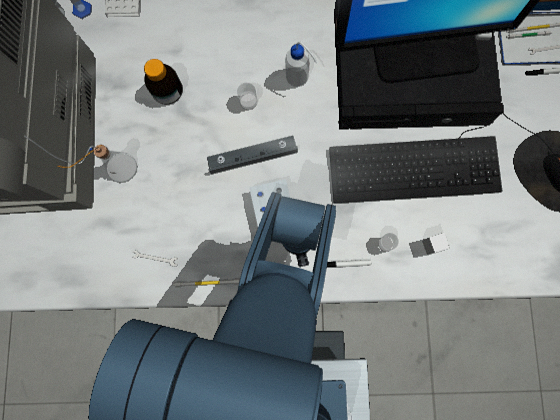

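View pics/wrist1.png

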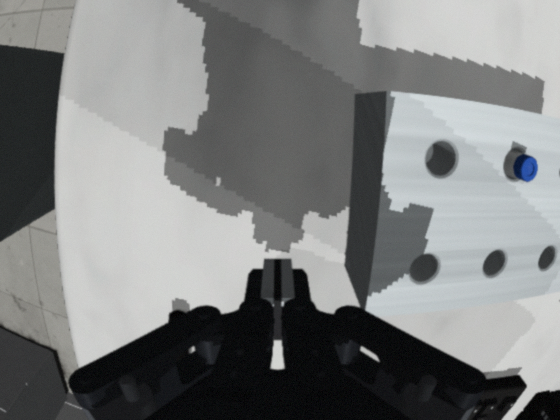

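Run:
```python
from h import *
s=camera("scene"); p=np.array([436.4,3.9])
z=lambda uv:((uv-np.array([180,150]))*4).round(0)
for h in(5,10,15,20,25,30): print(h,z(proj(s,[*p,h])))
for d in(-60,-50,50,60):
  for h in(60,80,95,110,130): print(d,h,z(proj(s,[*(p+N*d),h])))
```

```text
5 [535. 318.]
10 [535. 314.]
15 [536. 309.]
20 [537. 304.]
25 [537. 299.]
30 [538. 294.]
-60 60 [628. 295.]
-60 80 [632. 274.]
-60 95 [635. 258.]
-60 110 [638. 242.]
-60 130 [642. 219.]
-50 60 [614. 290.]
-50 80 [617. 269.]
-50 95 [620. 253.]
-50 110 [623. 236.]
-50 130 [627. 214.]
50 60 [471. 239.]
50 80 [472. 218.]
50 95 [473. 202.]
50 110 [475. 185.]
50 130 [476. 163.]
60 60 [457. 234.]
60 80 [458. 213.]
60 95 [459. 197.]
60 110 [460. 180.]
60 130 [461. 158.]
```

Run:
```python
from h import *
s=read_state(); p=s["position"]
move_linear([p[0],p[1],87],speed=60)
q=w2f(p)+rot(-1.2)@np.array([36.,0]); q=f2w(q)
print(move_linear([q[0],q[1],87],speed=40,stop_force=2.5)); st()
r,c=pose("scene",0); print(r); save(c,"scene2")
r,c=pose("top",0); print(r)
```

```text
True
clk 5.5 [461.6   9.1  86.8] F [0.1 0.2 0.4] grip 0.1 tcpF [-219.8  -58.1]
(array([-139.27542394,  -17.74822673]), np.float64(1.0404985851257345), np.float64(40.556025987055904))
(array([-144.11331563,  -38.64831967]), np.float64(21.52757025972959), np.float64(74.66563619395848))
```

```bash
cat >> h.py <<'E'
def sweep(cen,th,finger_b,face,dth,k,step=5.,z=87.,speed=45,frame_th=None):
    """face 'rear': normal a, finger at body (-79.5, finger_b). face 'left': push along -b, finger at (finger_b, 48+14) """
    cen=np.array(cen,float); n=int(round(dth/step))
    for i in range(n):
        d=rot(th+step/2)@(np.array([1,0]) if face=='rear' else np.array([0,-1]))
        cen=cen+d*k*np.radians(step); th+=step
        o=np.array([-79.2,finger_b]) if face=='rear' else np.array([finger_b,48+OFFL])
        q=f2w(cen+rot(th)@o)
        fy=th if face=='rear' else th-90
        move_linear([q[0],q[1],z],frame=ori(fy),speed=speed)
    s=read_state(); print("F",s["ft_force"].round(1)); return cen,th
OFFL=14.2
E
python3 - <<'E'
from h import *
print(sweep([-140,-19],-0.5,-39.,'rear',20,48))
st()
r,c=pose("scene",20); print(r); save(c,"scene3"); save(camera("wrist"),"wrist3")
E
```

```text
F [ 0.2 -1.7 -0.2]
(array([-123.55317881,  -16.24774603]), 19.5)
clk 7.2 [500.2  -3.9  87. ] F [ 0.2 -1.7 -0.2] grip 0.1 tcpF [-185.   -79.4]
(array([-122.17410334,  -16.25716813]), np.float64(19.595992153668746), np.float64(39.6913886746514))
```

View pics/scene3.png

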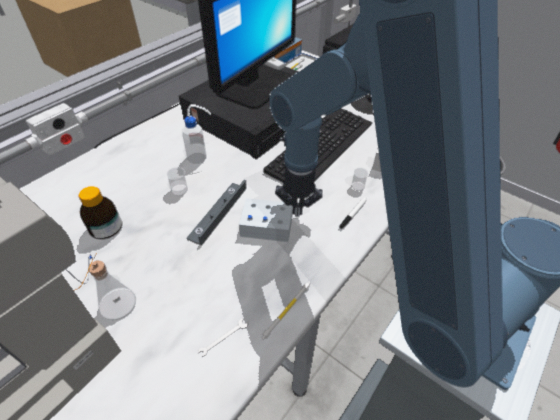

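View pics/wrist3.png

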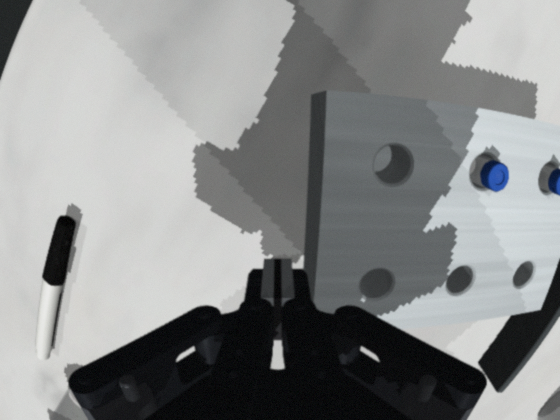

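Run:
```python
from h import *
r=sweep([-122.5,-16.2],19.5,-39.,'rear',15,48); print(r); print(pose("scene",35)[0])
r=sweep(*r,-39.,'rear',15,48); print(r)
st()
r,c=pose("scene",50); print(r); save(c,"scene4")
```

```text
F [-0.3 -0.2 -0.2]
(array([-111.33168639,  -10.50945999]), 34.5)
(array([-109.67320639,  -10.80275417]), np.float64(35.82005055548467), np.float64(39.91243924142364))
F [-0.2 -0.1  0.6]
(array([-102.01674397,   -2.12224816]), 49.5)
clk 9.6 [561.6   1.8  86.9] F [-0.2 -0.1  0.6] grip -0.0 tcpF [-123.8  -87.4]
(array([-99.19591132,  -3.02225458]), np.float64(50.11518254379782), np.float64(40.65965082934794))
```

View pics/scene4.png

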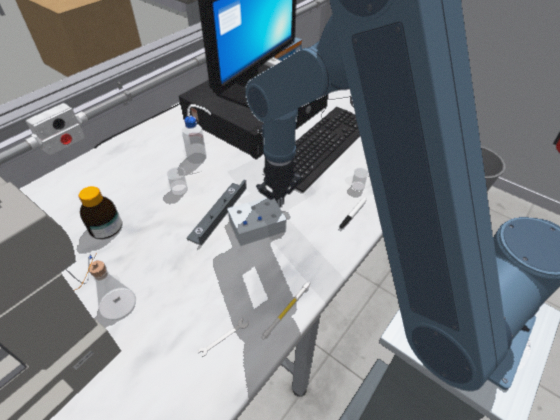

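Run:
```python
from h import *
cen=np.array([-99.8,-2.5]); th=50.
q=f2w(cen+rot(th)@np.array([-100,-39.])); move_linear([q[0],q[1],87],speed=100)
move_linear([q[0],q[1],170],speed=150)
q=f2w(cen+rot(th)@np.array([-53,48+14.2+18])); print(inverse_kinematics([q[0],q[1],170],ori(th-90)))
goto([q[0],q[1],170],ori(th-90)); st()
r,c=pose("scene",50); print(r); save(c,"scene5")
print(pose("top",50)[0])
```

```text
[-3.83819241e+00  1.54447269e+01  1.08043128e+02 -2.54444375e-14
  5.65121447e+01  2.33617640e+01]
clk 12.2 [470.7  79.3 169.6] F [-0.3  0.   0.3] grip -0.1 tcpF [-195.3    8.3]
(array([-100.10161638,   -2.47172656]), np.float64(48.61328212629665), np.float64(39.735017910197016))
None
```

View pics/scene5.png

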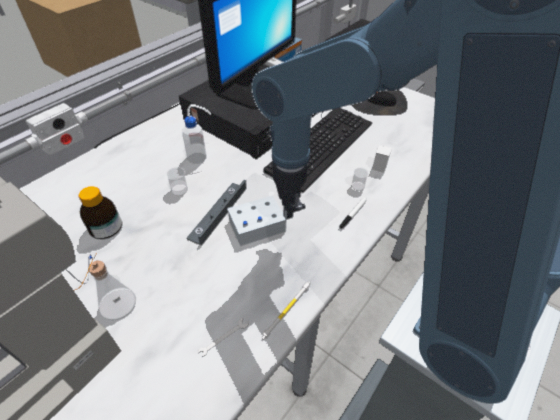

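Run:
```python
from h import *
cen=np.array([-100,-2.5]); th=49.5
s=read_state();p=s["position"]
move_linear([p[0],p[1],87],speed=120,stop_force=8)
q=f2w(cen+rot(th)@np.array([-53,48+14.2-10])); print(move_linear([q[0],q[1],87],speed=40,stop_force=2.5)); s=st()
print("body finger",rot(-th)@(w2f(s["position"])-cen))
r=sweep(cen,th,-53.,'left',20,38); print(r)
r,c=pose("scene",70); print(r); save(c,"scene6")
```

```text
True
clk 13.7 [488.5  70.4  87. ] F [-0.6 -0.1  0.4] grip -0.1 tcpF [-179.9   -4.3]
body finger [-53.2854062   59.55168013]
F [-1.1 -0.1  0.1]
(array([-88.62524567,  -9.20024235]), 69.5)
(array([-87.50895031,  -9.37478393]), np.float64(69.260633722838), np.float64(40.83943759925283))
```

View pics/scene6.png

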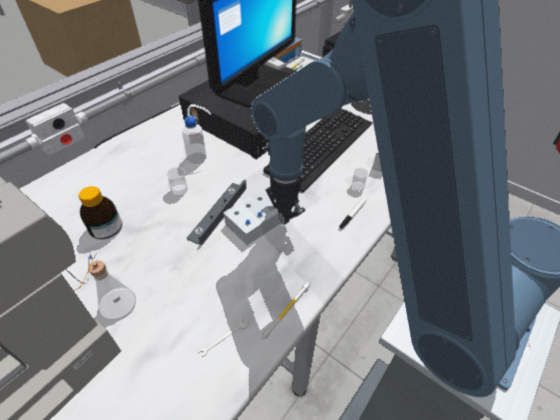

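Run:
```python
from h import *
r=sweep([-88.2,-9.3],69.5,-53.,'left',20,38); print(r)
r,c=pose("scene",90); print(r)
cen,th=r[:2]
s=read_state();p=s["position"]
q=w2f(p)-[22,0]; q=f2w(q); move_linear([q[0],q[1],87],speed=100)
move_linear([q[0],q[1],120],speed=120)
st(); c=camera("scene"); save(c,"scene7"); print(pose("scene",90)[0]); print(pose("top",90)[0])
cv2.imwrite("pics/scene7z.png",cv2.resize(c["pixels"][165:265,180:320,::-1],None,fx=5,fy=5,interpolation=cv2.INTER_CUBIC))
```

```text
F [-0.5 -0.4 -0.4]
(array([-75.21960945, -11.70577319]), 89.5)
(array([-74.12295255, -13.05414241]), np.float64(87.99313031822518), np.float64(40.81196941863282))
clk 17.5 [522.2  16.6 120.3] F [-0.8 -0.5  0.7] grip -0.0 tcpF [-158.9  -64.3]
(array([-74.490953  , -12.99157687]), np.float64(87.46379815570923), np.float64(40.268956448161674))
(array([-202.81553857,  -45.48112116]), np.float64(59.63445064497081), np.float64(25.53733980523273))
```

View pics/scene7z.png

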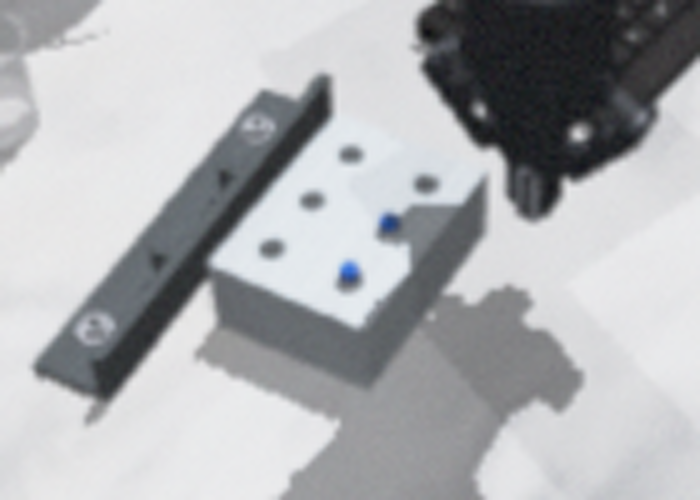

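Run:
```python
from h import *
q=f2w([-158,-13.]); 
s=read_state();p=s["position"]; move_linear([p[0],p[1],180],speed=150)
print(inverse_kinematics([*q,180],ori(90)))
goto([*q,180],ori(90)); set_gripper(85)
move_linear([*q,84],speed=100,stop_force=8); st()
c=camera("scene"); save(c,"scene8"); save(camera("wrist"),"wrist8"); print(pose("scene",90)[0])
cv2.imwrite("pics/scene8z.png",cv2.resize(c["pixels"][150:270,180:320,::-1],None,fx=5,fy=5,interpolation=cv2.INTER_CUBIC))
```

```text
[  -4.95784184   18.25186633  102.17716458    0.           59.57096909
 -107.75788543]
clk 21.4 [512.3  66.8  84.5] F [-0.1 -0.   1. ] grip 84.7 tcpF [-157.6  -13.1]
(array([-74.5317033, -13.8422413]), np.float64(87.05599125421482), np.float64(38.91015781248095))
```

View pics/scene8z.png

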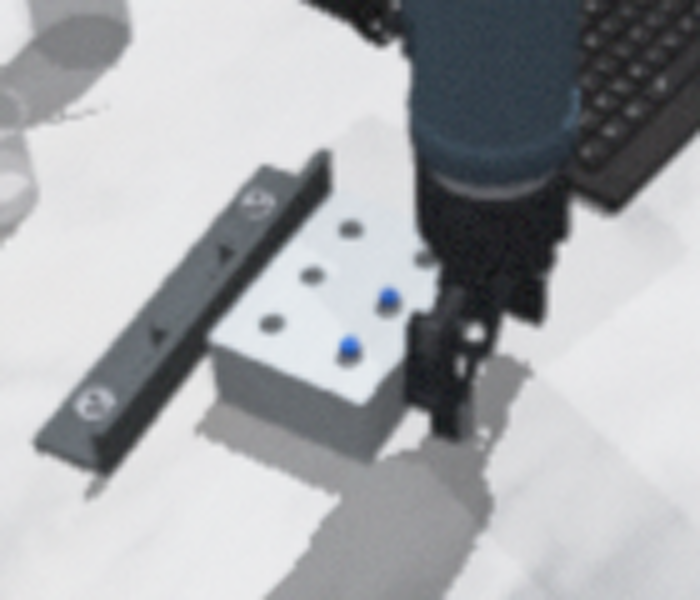

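View pics/wrist8.png

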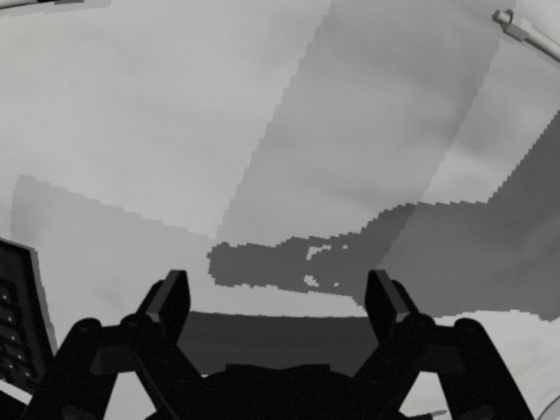

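Run:
```python
from h import *
q=f2w([-125.,-13.5]); print(move_linear([*q,84],speed=40,stop_force=12)); st(); r,c=pose("scene",90); print(r)
save(c,"scene9")
q=f2w([-98.,-13.5]); print(move_linear([*q,84],speed=25,stop_force=10)); st(); r,c=pose("scene",90); print(r)
save(c,"scene10");cv2.imwrite("pics/scene10z.png",cv2.resize(c["pixels"][150:270,180:320,::-1],None,fx=5,fy=5,interpolation=cv2.INTER_CUBIC))
```

```text
True
clk 22.3 [541.4  73.   83.4] F [0.5 0.8 0.5] grip 84.8 tcpF [-127.8  -13.5]
None
True
clk 22.8 [541.7  73.3  82.6] F [ 0.2 -0.5  0.8] grip 85.0 tcpF [-127.4  -13.3]
None
```

View pics/scene10z.png

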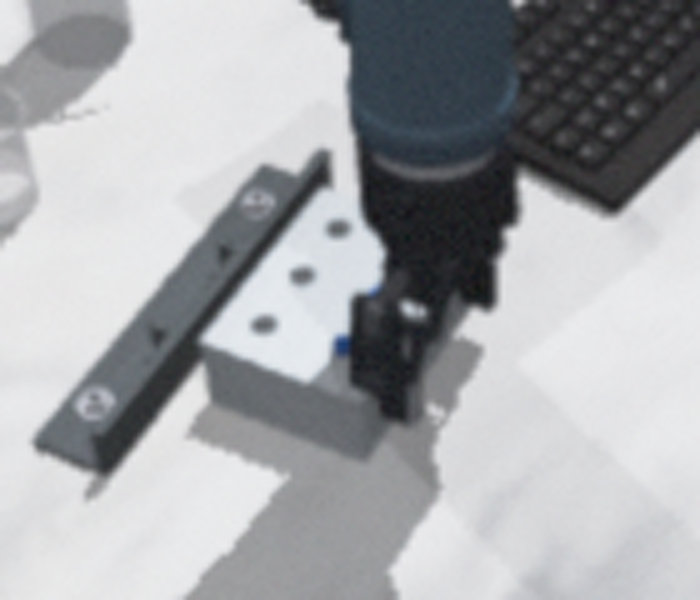

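Run:
```python
from h import *
c=camera("scene")
z=lambda u,v:(180+(u+.5)/5-.5,150+(v+.5)/5-.5)
for w in [(350,230),(312,276),(271,323)]: print("before",w2f(cast(c,z(*w),48)).round(1))
for w in [(338,229),(301,275),(263,325)]: print("now",w2f(cast(c,z(*w),48)).round(1))
save(camera("wrist"),"wrist10")
c=camera("top"); save(c,"top10")
cv2.imwrite("pics/top10z.png",cv2.resize(c["pixels"][125:250,190:310,::-1],None,fx=4.8,fy=4.8,interpolation=cv2.INTER_CUBIC))
```

```text
before [-50.3 -57.4]
before [-49.  -17.4]
before [-46.6  22.2]
now [-44.  -55.1]
now [-43.3 -15.4]
now [-43.6  25.3]
```

View pics/wrist10.png

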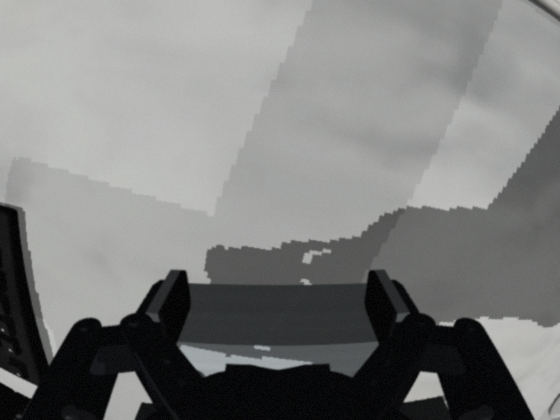

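View pics/top10z.png

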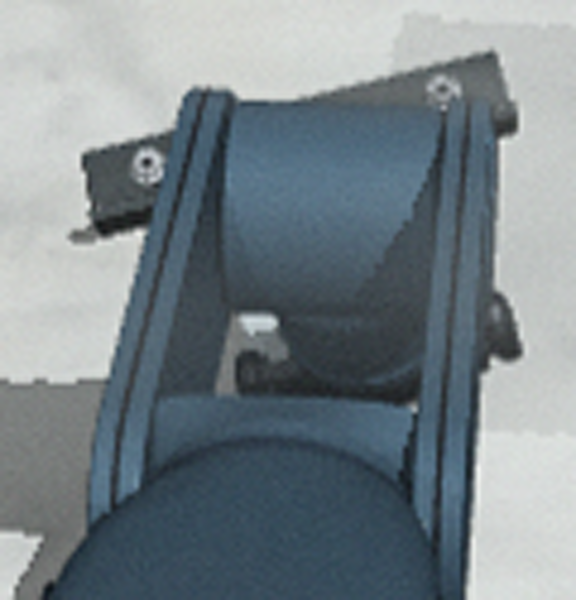

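Run:
```python
from h import *
z=84
for n in(-118,-110,-104,-100):
    q=f2w([n,-13.3]); b=move_linear([*q,z],speed=25,stop_force=25); s=st(); print(n,b)
    if b: break
c=camera("scene");save(c,"scene11");cv2.imwrite("pics/scene11z.png",cv2.resize(c["pixels"][150:270,180:320,::-1],None,fx=5,fy=5,interpolation=cv2.INTER_CUBIC))
```

```text
clk 23.5 [550.7  75.5  83.7] F [-3.4 -0.4 -2. ] grip 84.7 tcpF [-118.2  -13.2]
-118 False
clk 24.0 [559.2  77.2  84.1] F [-2.1 -0.4 -2.3] grip 84.7 tcpF [-109.5  -13.4]
-110 False
clk 24.2 [559.9  77.6  83.7] F [ 0.9  1.2 -0.3] grip 85.0 tcpF [-108.7  -13.2]
-104 True
```

View pics/scene11z.png

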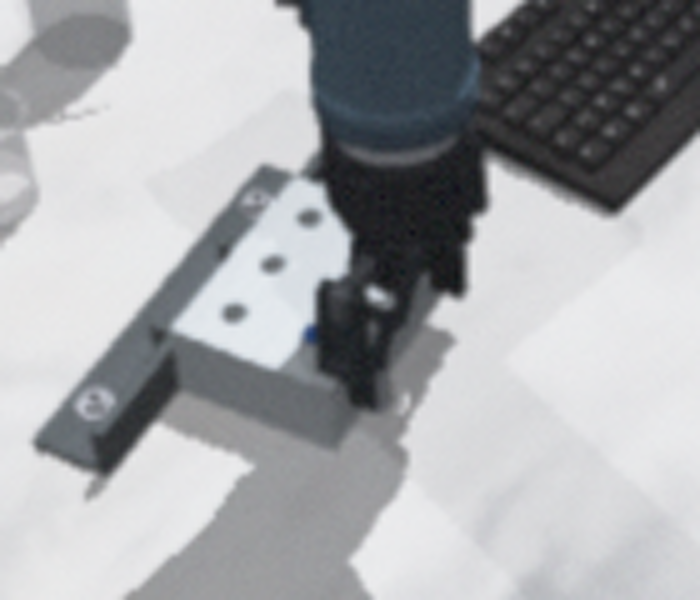

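Run:
```python
from h import *
for n in(-108.,-107,-106,-105):
    q=f2w([n,-13.3]); b=move_linear([*q,84],speed=6,stop_force=20); s=st(); print(n,b,"Tz",s["ft_torque"].round(2))
    if b or -s["ft_force"][0]>15: break
dwell(0.3); st()
```

```text
clk 24.9 [560.3  77.6  83.8] F [-1.   0.4 -0.3] grip 84.9 tcpF [-108.3  -13.2]
-108.0 False Tz [-0.01  0.18 -0.02]
clk 25.2 [560.5  77.6  83.8] F [-5.2 -1.9  2.2] grip 84.9 tcpF [-108.1  -13.2]
-107 False Tz [-0.21  0.6  -0.09]
clk 25.6 [560.6  77.7  83.8] F [-7.5 -3.   3.7] grip 84.8 tcpF [-108.   -13.2]
-106 False Tz [-0.39  1.01 -0.14]
clk 25.9 [560.7  77.7  83.8] F [-10.   -4.5   6.1] grip 84.6 tcpF [-107.9  -13.2]
-105 False Tz [-0.61  1.37 -0.15]
clk 26.2 [560.7  77.7  83.8] F [-10.5  -3.4   6.7] grip 85.0 tcpF [-107.9  -13.2]
```

Run:
```python
from h import *
q=f2w([-135,-13.3]); move_linear([*q,84],speed=40); move_linear([*q,180],speed=150)
goto([300,-250,250],ori(90)); dwell(0.3); st()
for n in("top","scene"):
    r,c=pose(n,90); print(n,r); save(c,n+"12")
    a=c["pixels"][165:265,180:320,::-1] if n=="scene" else c["pixels"][125:225,190:310,::-1]
    cv2.imwrite(f"pics/{n}12z.png",cv2.resize(a,None,fx=5.5,fy=5.5,interpolation=cv2.INTER_CUBIC))
```

```text
clk 29.7 [ 300.4 -249.7  249.9] F [-0.3 -0.1 -0.1] grip 84.9 tcpF [-434.3 -274.8]
top (array([-50.04088657, -12.19157084]), np.float64(89.94880434466005), np.float64(39.94095943265323))
scene (array([-51.46635402, -11.68817476]), np.float64(89.80328997140721), np.float64(39.17751145263817))
```

View pics/top12z.png

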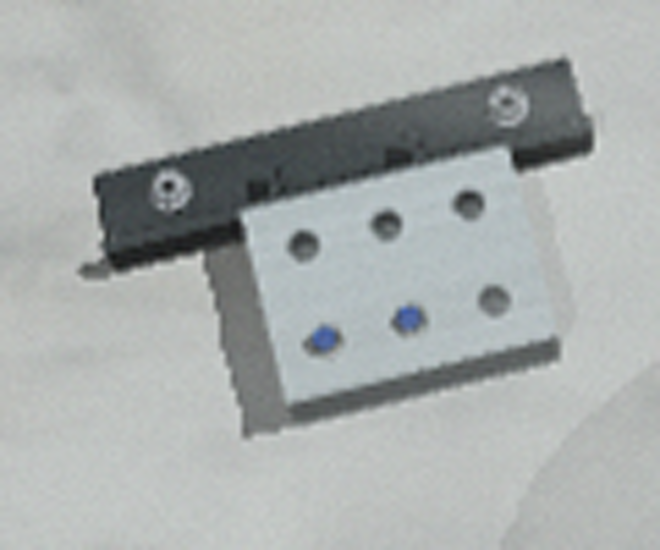

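View pics/scene12z.png

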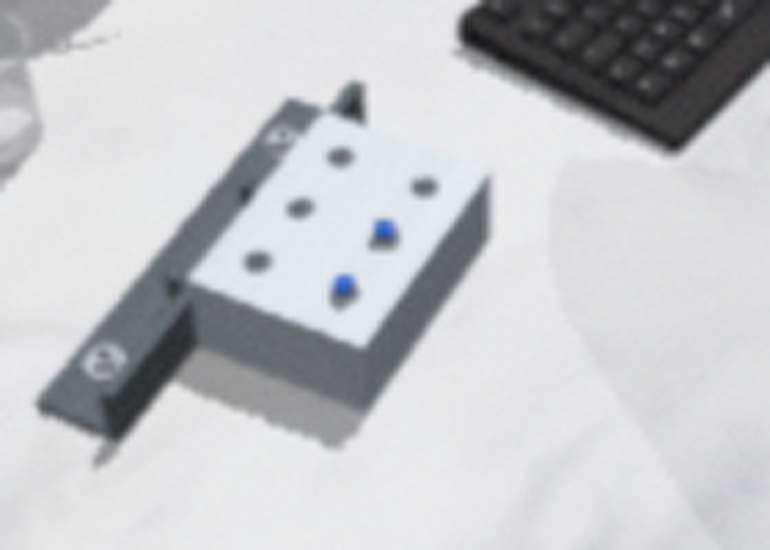

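View pics/top12.png

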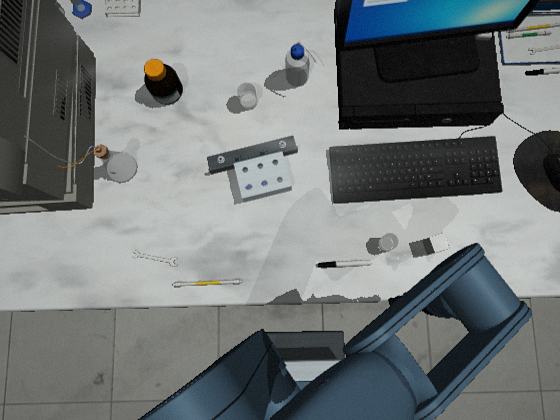

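The block is against the fence to within the camera calibration. The two-finger push could still have held it at the gripper's own angle, so I'll press each end with a single closed fingertip and compare where they stop.

Run:
```python
from h import *
set_gripper(0)
q=f2w([-125,-52.]); goto([*q,170],ori(90)); move_linear([*q,87],speed=120,stop_force=8)
for t in(-52.,28.,-12.):
    q=f2w([-122,t]); move_linear([*q,87],speed=80)
    q=f2w([-104,t]); print(t,move_linear([*q,87],speed=15,stop_force=6)); p0=w2f(read_state()["position"])
    for k in range(1,5):
        q=f2w([p0[0]+k,t]); move_linear([*q,87],speed=8)
        s=read_state()
        if -(s["ft_force"][:2]@N)>11: break
    print("stop n",w2f(s["position"]).round(2),"Fn",(s["ft_force"][:2]@N).round(1),p0.round(2))
    q=f2w([-122,t]); move_linear([*q,87],speed=60)
q=f2w([-140,-12]); move_linear([*q,87],speed=100); move_linear([*q,180],speed=150)
goto([300,-250,250],ori(90)); dwell(0.3); st()
for n in("top","scene"):
    r,c=pose(n,90); print(n,r); save(c,n+"13")
    a=c["pixels"][165:265,180:320,::-1] if n=="scene" else c["pixels"][125:225,190:310,::-1]
    cv2.imwrite(f"pics/{n}13z.png",cv2.resize(a,None,fx=5.5,fy=5.5,interpolation=cv2.INTER_CUBIC))
```

```text
-52.0 True
stop n [-108.34  -51.87] Fn -10.9 [-109.29  -51.9 ]
28.0 True
stop n [-108.54   28.17] Fn -11.2 [-109.36   28.11]
-12.0 True
stop n [-108.21  -11.86] Fn -11.1 [-109.06  -11.87]
clk 45.1 [ 300.4 -249.7  249.9] F [-0.4  1.  -0.2] grip -0.1 tcpF [-434.3 -274.8]
top (array([-50.20073382, -12.50549313]), np.float64(89.7204504537856), np.float64(40.37682561521199))
scene (array([-50.36086868, -11.51310262]), np.float64(91.4035877953566), np.float64(40.20256265494166))
```

View pics/top13z.png

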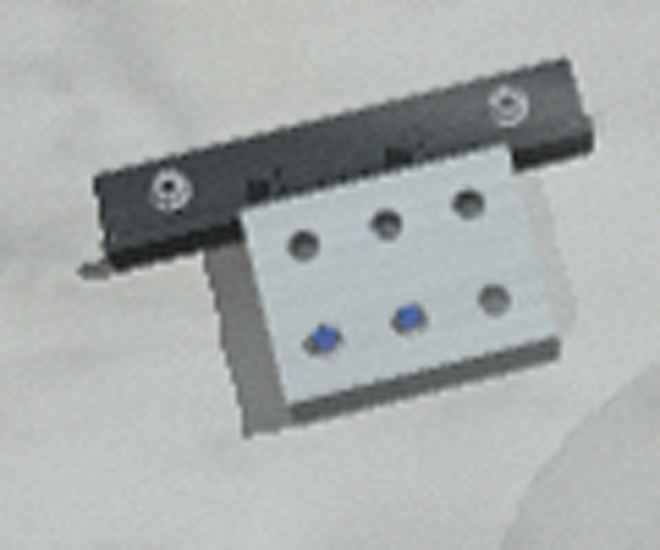

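View pics/scene13.png

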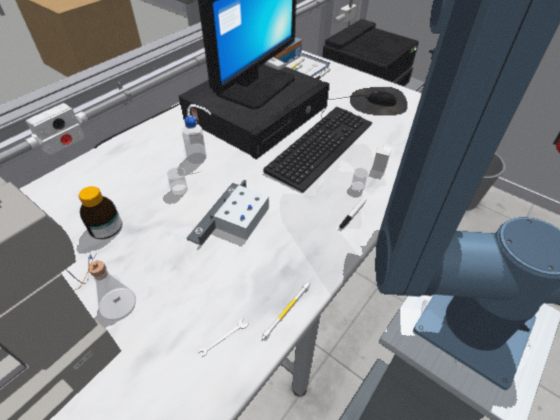

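The three stop positions agree to about 0.3 mm. The top view shows the block's long edge along the fence from (240,210) to (510,150), within both ends. Both vials are in their wells, the bystanders haven't moved, and the arm is clear, so I'm handing in.

```bash
python3 -c "
from workcell import *
job_done(); print(read_state()['clock'])"
```

```text
the job is handed in; nothing more can be done
the job is handed in; nothing more can be done
```

The block now stands with one long side flush against the front face of the fence, and I handed the job in at about 45 s.

**What I did:** I turned the block about 90° by pushing with the closed fingertips, first at its rear-right corner and then at the next corner. I pushed it up to the fence with both open fingertips. Then I pressed each end and the middle with a single closed fingertip and moved the arm clear.

**Last checks:**
- **Flushness:** the three presses, each about 11 N, stopped at -108.3, -108.5 and -108.2 mm from the fence face, over 80 mm of the block's side. That agrees to about 0.3 mm.
- **Position along the fence:** the block's centre is about 12 mm right of the fence's middle, leaving about 43 mm of fence beyond its right end and 67 mm beyond its left.
- **Vials and bystanders:** both vials are in their wells, and the other things on the bench look unmoved in the pictures.

**What disagreed:**
- **Distance:** the cameras put the block's centre about 50 mm from the face, where 48 mm would be touching. That is within the 2 mm calibration.
- **Angle:** the two cameras differ, 89.7° from the top view and 91.4° from the scene view, with 90° being parallel. The angle comes from two vials 40 mm apart that stand loose in their wells, so I trusted the presses instead.

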